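Press the cap onto the wooden sign foot with the bar clamp

TASK

Use the bar clamp on the counter to press the end cap of the wooden sign foot fully home: squeeze the clamp's trigger as often as it takes until the cap sits flush against the block. Then press the release tab so that the jaw springs fully open again, leaving the foot lying on the clamp's bed. Do not touch the foot with the gripper, and leave the staplers and the tape roll where they are.

Things in the scene. Friction and masses are not known exactly. Their poses are not given: they have to be found in the camera images.
- clamp: Bar clamp fixed on its side on a plywood bed (130 x 205 x 12 mm). Origin on the counter, z up, -x roughly to the robot (within 15 degrees). Black head 50 x 56 mm, 70 high, centred at (0, -55) mm. Fixed jaw runs from it to +x (pad at y = -27); a bar along y carries the moving jaw (x -17 to 89 mm, 60 high, pad at y = +74 when open). Handle and trigger stick out of the head to -x, to x = -123.
- squeeze_point (a point): Where to squeeze handle and trigger together from above, 40 mm above the counter; axes as the clamp's. Fingers close along y: fixed handle on the -y side, outer face 19 mm from here; trigger on the +y side, outer face 33 to 36 mm from here at rest, 19 squeezed. Both span 25 to 55 mm above the counter. Centred here and opened 76 mm or more, the fingers go down free; 40 mm is clear beside them.
- clamp_trigger (a joint): The trigger's angle in rad: 0 at rest, 0.24 fully squeezed against its stop; sprung, comes back by itself when let go. A squeeze takes up to 20 N at squeeze_point; a grip of 30 N is ample.
- clamp_jaw (a joint): How far the moving jaw has closed, m: 0 fully open, 0.040 at most; the cap is home at 0.027. Each full squeeze from rest draws it in 8 to 15 mm; a ratchet holds it in 5 mm steps (so it may fall back up to 5 mm when the trigger is let go). With the release tab down and the trigger at rest a spring pulls it back to 0.
- release_top (a point): Centre of the top of the release tab: a grey ribbed tab 30 x 26 mm on top of the clamp's head, 88 mm above the counter, pressed straight down. Axes parallel to the clamp's.
- release_tab (a joint): How far the release tab is pressed, in m: 0 up, 0.006 fully down. It lets the jaw go from about 0.003; fully down takes 3 N. Held down for a second it frees the jaw.
- foot_centre (a point): Loose wooden sign foot (0.3 kg) on the bed between the jaws; this point is 20 mm above the bed. Block 46 (x) x 60 (y, from -37 to +23 mm of this point) x 40 mm high, a groove along its top; its end cap, 46 x 14 x 40 mm, stands off the block's +y end on two dowels, towards the moving jaw.
- foot_cap (a joint): How far the cap is pressed on from 12 mm of gap, in m: 0 is a 12 mm gap between cap and block, 0.012 is flush against the block (fully home). Stiff, stays where it is pushed.
- stapler: Desk stapler with a red arm, 34 x 136 x 45 mm, a bystander; origin at the centre of its underside.
- staple_gun: Orange hand stapler, 30 x 130 x 48 mm, a bystander; origin at the centre of its underside.
- tape_roll: Small roll of black tape, 59 mm across, 19 mm high, a bystander; origin at the centre of its underside.
Mind the look-alikes: they are no part of the job. Of the things shaped like the part that bears foot_centre, the wooden one is meant.

How it is judged:
On the way:
1. the moving jaw has pressed the cap home against the block (value of joint foot_cap above 0.01 m and value of joint clamp_jaw above 0.018 m), for 0.1 s.
At the end, for the whole second after the job is handed in: The cap sits against the block (gap under 2 mm), the moving jaw is open again (within 5 mm of fully open), trigger and release tab have sprung back, and the foot lies flat and still on the bed between the jaws (its centre 25 to 85 mm to +x of the bar) (value of joint foot_cap above 0.01 m and value of joint clamp_jaw below 0.005 m and value of joint clamp_trigger below 0.04 rad and value of joint release_tab below 0.002 m and linear speed of foot below 0.02 m/s and angle between foot_centre's own z axis and vertical below 0.1 rad and z of foot_centre in the frame of clamp between 0.022 and 0.042 m and x of foot_centre in the frame of clamp between 0.025 and 0.085 m); the robot touches nothing.
It fails at once if the gripper or arm touches the sign foot (contact force between any of the fingers, the arm and foot above 1 N).
It fails at once if a bystander (stapler, hand stapler or tape roll) is shifted by more than 30 mm (distance of any of stapler, staple_gun, tape_roll from where it was at the start of the episode above 0.03 m).
It also fails if it takes over 51 s, if anything falls off the work surface, if the arm or the gripper's body presses on something with over 40 N, if the wrist force passes 120 N, or if a joint passes its speed limit or range.

ROBOT

A 6-joint arm with a two-finger parallel gripper is mounted at the origin on a cart in front of the work surface, level with it; the furniture and walls round the work are solid. World frame = base frame: x ahead of the robot, y to its left, z up, the work surface at z = 0. Lengths are in m, angles in rad, forces in N, time in s.
With the tool pointing down it reaches from about 0.35 to 0.775 m from the base axis. Payload 5.5 kg.
Tool frame: the origin (TCP) lies on the centre line of the jaws, within the pads' length; the fingertips stand 11 mm ahead of it and the grasp point (between the pads) lies 8 mm behind it (env.tip_extent is the distance from the TCP to the fingertips, in m); z points along the fingers, y is the line along which they close (so a half turn about z gives the same grasp; the last joint's range is limited). The gripper opens to 85 mm and grips with 20 to 120 N. Pads are 22 mm wide; open, the fingers measure 114 mm over their backs; the gripper's body (76 mm by 85 mm) begins 54 mm behind the grasp point. The pads swing forward as they close: fully open they stand 13 mm farther back than shut.
Start: joints at [1.204, 0.313, 0.046, 1.304, 0, 1.431], TCP at [0.129, 0.56, 0.242] pointing down, gripper open.
Joint ranges: [-2.76, 2.76], [-0.86, 1.69], [-1.03, 1.26], [-2.2, 2.34], [-1.47, 1.5], [-3.14, 3.14]. Speed limits (rad/s): [2.57, 2.57, 3.14, 3.14, 3.14, 3.14].

INTERFACE

Orientations are given as a unit quaternion [w, x, y, z].
In Python, from workcell import env gives the robot as it stands.
- The arm moves only by the shell command python3 -m jog 'ROWS' [FORCE]. ROWS is JSON, a list of rows, each a list of 5 numbers: the gripper's target within -1 to 1 (shut at 1, half-way at 0, fully open at -1), then the shift along the tool's x, y, z in m, then the turn about the tool's z in degrees. In form: [[fingers, tx, ty, tz, turn], ...]. A call has 1 to 5 rows; each row shifts and turns the commanded pose from where the row before left it, along the tool's axes as they then stand; what a row does not reach is not made up. A row lasts 1/12 s, in which the tool goes at most 41.7 mm and 7.16 degrees, less where a joint would pass 70% of its speed; a pose out of reach is approached as far as the arm can. A call is refused whole if a number of a shift passes 0.0417 or a number of a turn 7.16, either way. A call with a gripper value outside its range is refused whole. The fingers move at their own pace and stop on an object; FORCE is the grip in N (left out, the last holds). Time passes only in rows, so rows that do not move let the fingers close. It gives the time, the measured TCP pose, the force, the opening and the grip force at its end, in the units of the state.
- env.get_state(): the state, without advancing time (a new reading comes with each control period).
- env.read_camera(name): name is "scene" or "top"; returns a dict with "img" (420x560x3 uint8, red, green, blue), "fov_y" (degrees; the focal length in pixels is half the picture's height over the tangent of half this angle, whatever the lens; pixels are square), "cx", "cy" (the principal point, pixels), "D" ([k1, k2, p1, p2, k3] as OpenCV has them; the pictures are not rectified), "T" (4x4, takes a point from camera to world coordinates). Camera axes: x right, y up, looking along -z (the intrinsics and any distortion apply to the point x, -y, -z); pixel columns grow to the right and rows downward; lengths in m; the calibration is good to about 2 mm. A picture is of the moment at which its call begins. There is no depth.
- env.hand_in(): hands the job in; it is judged then, once.
The state is a dict: "clock": time; "joint_pos": joint angles; "qvel": joint speeds; "tau": joint torques, N m; "tcp_pos": TCP position; "orientation": TCP orientation; "wrist_force": force on the tool from outside, world axes, zero at the start; "ft_torque": the same for the moment, N m; "finger_gap": finger opening in m; "grip_force": force on a finger pad.
Only numpy, scipy, OpenCV 4.12 (cv2) and the standard library are available. Lean on these libraries where they do the work, as an engineer would, in place of code of your own. Each camera call takes 0.05 s, during which the arm holds its last target. There are 200 camera calls.

## Working session

There is one attempt and no reset: what is moved stays moved. The work goes in short steps, Python scripts to look and compute and a shell command to move; the robot and the scene stay as the last step left them, time stands still between calls to the robot, and variables do not carry over. Pictures are saved under pics/ and viewed, at most 10 in all, crops included, and the job is handed in when it is done.

```bash
mkdir -p pics
cat > h.py <<'E'
import numpy as np,cv2,pickle
from workcell import env
def shot(n,f):
    c=env.read_camera(n); pickle.dump(c,open(f'pics/{f}.pkl','wb')); cv2.imwrite(f'pics/{f}.png',c['img'][:,:,::-1]); return c
def KD(c):
    f=210/np.tan(np.radians(c['fov_y'])/2); return np.array([[f,0,c['cx']],[0,f,c['cy']],[0,0,1.]]),np.array(c['D'],float)
def px2w(c,uv,z):
    K,D=KD(c); p=cv2.undistortPoints(np.array(uv,float).reshape(-1,1,2),K,D)[:,0]
    T=np.array(c['T']); d=np.c_[p[:,0],-p[:,1],-np.ones(len(p))]@T[:3,:3].T; o=T[:3,3]
    return o+d*((z-o[2])/d[:,2])[:,None]
def w2px(c,P):
    K,D=KD(c); T=np.array(c['T']); q=(np.array(P,float).reshape(-1,3)-T[:3,3])@T[:3,:3]*[1,-1,-1]
    return cv2.projectPoints(q,np.zeros(3),np.zeros(3),K,D)[0][:,0]
E
python3 - <<'E'
from h import *
for n in('top','scene'):
    c=shot(n,n+'0'); print(n,c['fov_y'],np.round(c['T'],3).tolist())
print(env.get_state())
a=cv2.imread('pics/top0.png')
E
```

```text
top 49.317294275807456 [[0.008, 0.99, -0.141, 0.309], [-1.0, 0.009, 0.001, -0.017], [0.003, 0.141, 0.99, 1.481], [0.0, 0.0, 0.0, 1.0]]
scene 50.680625426122745 [[0.704, 0.516, -0.488, -0.164], [-0.71, 0.51, -0.485, -0.674], [-0.001, 0.688, 0.725, 1.079], [0.0, 0.0, 0.0, 1.0]]
{'clock': 0.1, 'joint_pos': array([ 1.20440540e+00,  3.13919444e-01,  4.50820069e-02,  1.30362668e+00,
       -4.20356019e-05,  1.43119556e+00]), 'qvel': array([-0.00243908, -0.00078963,  0.00144949, -0.00045611,  0.00010254,
       -0.00098491]), 'tau': array([ 3.35771358e-03, -4.81727278e+01,  2.99243331e+01,  1.27773741e-02,
       -1.08076244e-04,  5.35677401e-06]), 'tcp_pos': array([0.12914638, 0.55984169, 0.24149705]), 'orientation': array([-1.88379637e-04,  1.13152167e-01,  9.93577320e-01, -8.12609673e-04]), 'wrist_force': array([-1.0215809 , -0.42654885,  0.25706444]), 'ft_torque': array([-0.02758017, -0.04413437, -0.00649584]), 'grip_force': 0.0, 'finger_gap': 0.08528673668921914}
```

View pics/top0.png

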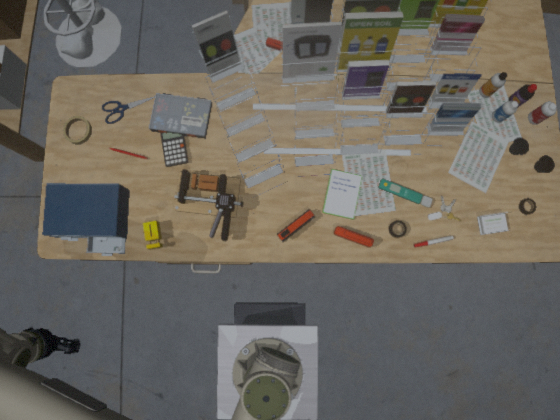

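View pics/scene0.png

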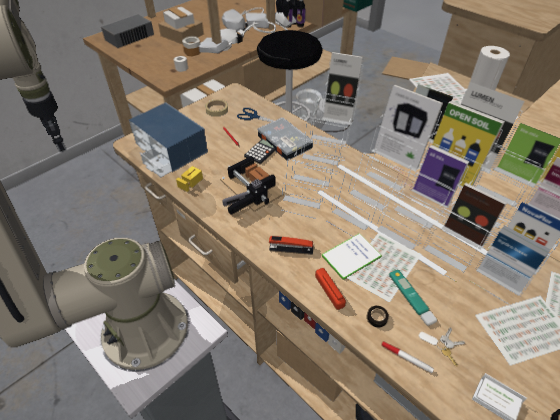

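The top view shows the clamp at (222,202) with the wooden foot in its jaws at (207,184). The scene view shows it at (250,185).
Candidates for the foot: the brown wooden block at (207,184) and the clear or grey sign feet at (238,98), (246,125), (254,150), (264,175) and (314,105). Candidates for the clamp: the yellow tool at (152,235), the red stapler at (353,237) and the orange stapler at (296,224). I choose the black bar clamp holding the wooden block and will check it in a close crop.

Run:
```python
import cv2
a=cv2.imread('pics/top0.png')[160:250,165:285]
b=cv2.imread('pics/scene0.png')[145:225,200:300]
cv2.imwrite('pics/c1.png',cv2.resize(a,None,fx=6.6,fy=6.6,interpolation=cv2.INTER_CUBIC))
cv2.imwrite('pics/c2.png',cv2.resize(b,None,fx=7,fy=7,interpolation=cv2.INTER_CUBIC))
```

```text
(no output)
```

View pics/c1.png

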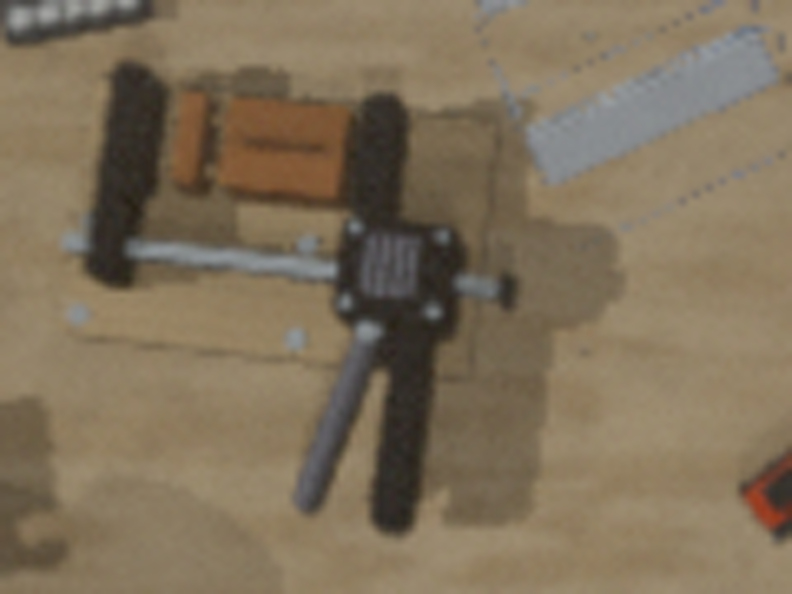

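View pics/c2.png

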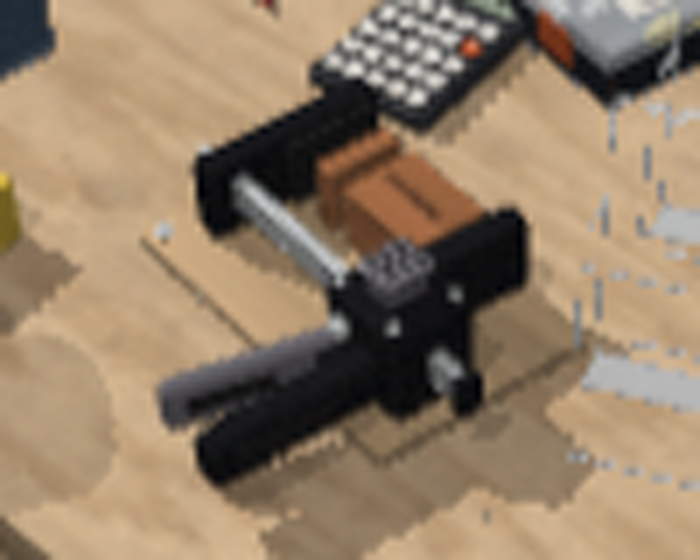

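The crops confirm it: a black clamp with its grey ribbed tab at crop (390,265), the wooden foot and separate cap at (285,145)/(190,140), the handle tip at (392,530) and the trigger tip at (307,505).

```bash
cat > m.py <<'E'
from h import *
c=pickle.load(open('pics/top0.pkl','rb')); s=pickle.load(open('pics/scene0.pkl','rb'))
t=lambda l:np.array(l,float)/6.6+[165,160]
bolts=px2w(c,t([(355,228),(443,237),(433,312),(345,302)]),.071); print('bolts',bolts.round(4).tolist())
tab=px2w(c,t([(390,265)]),.088)[0]; print('tab',tab)
tabs=px2w(s,np.array([[397,255]])/7+[200,145],.088)[0];print('tab scene',tabs)
bar=px2w(c,t([(130,247),(335,267),(480,285)]),.04)
# yaw: clamp +y along the bar
d=bar[0]-bar[1]; print('yaw bar',np.degrees(np.arctan2(-d[0],d[1])))
d=bolts[3]-bolts[2]+bolts[0]-bolts[1]; print('yaw bolts',np.degrees(np.arctan2(-d[0],d[1])))
d=bolts[0]-bolts[3]+bolts[1]-bolts[2]; print('yaw bolts x',np.degrees(np.arctan2(d[1],d[0])))
yaw=np.radians(-5.5); R=np.array([[np.cos(yaw),-np.sin(yaw)],[np.sin(yaw),np.cos(yaw)]])
o=bolts.mean(0)[:2]-R@[0,-.055]; print('origin',o)
L=lambda p:((p[:,:2]-o)@R*1000).round(1).tolist()
pts=dict(hL=(375,525),hR=(411,525),hLm=(385,430),hRm=(430,430),hRt=(436,350),hbot=(392,535),tL=(295,495),tR=(322,505),tbot=(307,514),tLm=(328,410),tRm=(358,430),piv=(365,332))
print({k:L(px2w(c,t([v]),.055))[0] for k,v in pts.items()})
print('jaw/foot',L(px2w(c,t([(112,75),(165,75),(88,275),(130,285)]),.06)),L(px2w(c,t([(222,98),(350,105),(345,205),(215,195),(180,90),(177,185)]),.052)))
print('tab',L(tab[None]))
E
python3 m.py
```

```text
bolts [[0.5581, 0.1584, 0.071], [0.5541, 0.1164, 0.071], [0.5181, 0.1204, 0.071], [0.5225, 0.1622, 0.071]]
tab [0.53765721 0.13938599 0.088     ]
tab scene [0.54261752 0.14229484 0.088     ]
yaw bar -5.150926684657736
yaw bolts -5.737740329136508
yaw bolts x -6.17221534824026
origin [0.54348531 0.19410347]
{'hL': [-120.2, -58.6], 'hR': [-118.4, -75.6], 'hLm': [-74.7, -58.0], 'hRm': [-72.5, -79.3], 'hRt': [-34.1, -77.7], 'hbot': [-124.1, -67.2], 'tL': [-110.1, -19.0], 'tR': [-113.5, -32.4], 'tbot': [-118.5, -25.8], 'tLm': [-68.1, -29.7], 'tRm': [-76.1, -45.1], 'piv': [-29.0, -42.8]}
jaw/foot [[82.3, 94.4], [84.9, 68.6], [-16.2, 92.6], [-18.9, 71.8]] [[78.0, 41.0], [80.9, -21.5], [31.8, -25.2], [30.1, 38.1], [79.9, 62.0], [33.1, 57.2]]
tab [[-0.6, -55.0]]
```

```bash
cat > go.py <<'E'
# how far to the target in tool axes: python3 go.py cx cy z  (clamp mm, world z mm)
import sys
from h import *
from scipy.spatial.transform import Rotation as Ro
o=np.array([.5435,.1941]); yaw=np.radians(-5.7)
def rel(cx,cy,z):
    s=env.get_state(); q=s['orientation']; R=Ro.from_quat(q[[1,2,3,0]]).as_matrix()
    C=Ro.from_euler('z',yaw).as_matrix(); p=np.r_[o,0]+C@np.array([cx,cy,z])/1000
    y=R.T@C[:,1]; turn=np.degrees(np.arctan2(-y[0],y[1])); turn=(turn+90)%180-90
    d=p-s['tcp_pos']; Rn=R@Ro.from_euler('z',turn,degrees=True).as_matrix()
    print('t',round(s['clock'],2),'target',p.round(4),'turn',turn.round(2),'shift now axes mm',(R.T@d*1000).round(1),'after turn',(Rn.T@d*1000).round(1),'q6',s['joint_pos'][5].round(2),'F',s['wrist_force'].round(1),'gap',round(s['finger_gap'],4))
rel(*map(float,sys.argv[1:4]))
E
python3 go.py -88 -58 120; python3 -c "
from workcell import env;print(env.tip_extent)"
```

```text
t 0.1 target [0.4502 0.1451 0.12  ] turn -7.29 shift now axes mm [-406.1 -331.7  122. ] after turn [-360.7 -380.6  122. ] q6 1.43 F [-1.  -0.4  0.3] gap 0.0853
0.011
```

```bash
python3 -m jog '[[-1,0,0,0,-7.1],[-1,-0.024,-0.025,0,0],[-1,-0.024,-0.025,0,0],[-1,-0.024,-0.025,0,0],[-1,-0.024,-0.025,0,0]]' 30
python3 -m jog '[[-1,-0.024,-0.025,0,0],[-1,-0.024,-0.025,0,0],[-1,-0.024,-0.025,0,0],[-1,-0.024,-0.025,0,0],[-1,-0.024,-0.025,0,0]]'
python3 -m jog '[[-1,-0.024,-0.025,0,0],[-1,-0.024,-0.025,0,0],[-1,-0.024,-0.025,0.02,0],[-1,-0.024,-0.025,0.02,0],[-1,0,0,0.03,0]]'
python3 -m jog '[[-1,0,0,0.03,0],[-1,0,0,0,0]]'; python3 go.py -88 -58 110
```

```text
clock: 0.52
tcp_pos: [0.2148, 0.4496, 0.2417]
orientation: [-0.0, 0.051, 0.999, -0.0]
wrist_force: [1.1, 0.5, 1.1]
finger_gap: 0.0853
grip_force: 0.0
clock: 0.93
tcp_pos: [0.3215, 0.3127, 0.2421]
orientation: [-0.0, 0.051, 0.999, -0.0]
wrist_force: [0.1, 0.5, -0.3]
finger_gap: 0.0855
grip_force: 0.0
clock: 1.35
tcp_pos: [0.4114, 0.2015, 0.1732]
orientation: [0.003, 0.055, 0.999, 0.0]
wrist_force: [0.9, 0.7, 0.4]
finger_gap: 0.0854
grip_force: 0.0
clock: 1.52
tcp_pos: [0.4026, 0.2029, 0.1371]
orientation: [-0.005, 0.052, 0.999, -0.002]
wrist_force: [-1.6, -0.3, -0.0]
finger_gap: 0.0853
grip_force: 0.0
t 1.52 target [0.4502 0.1451 0.11  ] turn -0.32 shift now axes mm [-53.6 -52.4  26.8] after turn [-53.3 -52.7  26.8] q6 0.39 F [-1.6 -0.3 -0. ] gap 0.0853
```

```bash
python3 -m jog '[[-1,-0.018,-0.018,0,0],[-1,-0.018,-0.018,0,0],[-1,-0.0173,-0.0167,0.01,-0.3],[-1,0,0,0.01,0],[-1,0,0,0,0]]' >/dev/null; python3 -m jog '[[-1,0,0,0,0]]' >/dev/null; python3 go.py -88 -58 37
python3 - <<'E'
from h import *
c=shot('top','top1');s=shot('scene','scene1')
a=cv2.resize(cv2.imread('pics/top1.png')[160:260,165:285],None,fx=3.3,fy=3.3,interpolation=2)
b=cv2.resize(cv2.imread('pics/scene1.png')[140:240,190:300],None,fx=3.3,fy=3.3,interpolation=2)
cv2.imwrite('pics/d1.png',np.hstack([a,b]))
E
```

```text
t 2.02 target [0.4502 0.1451 0.037 ] turn 0.12 shift now axes mm [ 2.4 -2.6 85.5] after turn [ 2.4 -2.6 85.5] q6 0.24 F [ 1.  -0.5  0.1] gap 0.0857
```

View pics/d1.png

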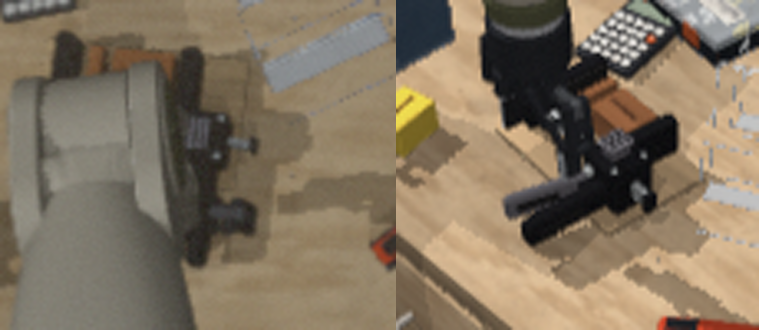

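The fingers sit above the handle: the right finger is at (235,215) in the left panel, and the left one is above the trigger at (570,130) in the right panel. Going down.

```bash
python3 -m jog '[[-1,0.0024,-0.0026,0.02,0],[-1,0,0,0.02,0],[-1,0,0,0.015,0],[-1,0,0,0,0]]'; python3 -m jog '[[-1,0,0,0.015,0],[-1,0,0,0.015,0],[-1,0,0,0,0],[-1,0,0,0,0]]'; python3 go.py -88 -60 37
```

```text
clock: 2.45
tcp_pos: [0.4488, 0.1453, 0.0655]
orientation: [-0.002, 0.048, 0.999, -0.0]
wrist_force: [-0.6, 0.7, 1.2]
finger_gap: 0.0853
grip_force: 0.0
clock: 2.78
tcp_pos: [0.4509, 0.1452, 0.0379]
orientation: [-0.0, 0.048, 0.999, 0.0]
wrist_force: [-0.5, -0.1, -0.0]
finger_gap: 0.0854
grip_force: 0.0
t 2.78 target [0.45   0.1431 0.037 ] turn 0.16 shift now axes mm [ 0.7 -2.2  1. ] after turn [ 0.7 -2.2  1. ] q6 0.24 F [-0.5 -0.1 -0. ] gap 0.0854
```

```bash
python3 -m jog '[[-1,0,-0.002,0,0],[1,0,0,0,0],[1,0,0,0,0],[1,0,0,0,0],[1,0,0,0,0]]' 30; python3 -m jog '[[1,0,0,0,0],[1,0,0,0,0],[1,0,0,0,0]]';python3 -m jog '[[1,0,0,0,0],[1,0,0,0,0],[1,0,0,0,0]]'
```

```text
clock: 3.2
tcp_pos: [0.4533, 0.1465, 0.0397]
orientation: [0.002, 0.048, 0.999, 0.005]
wrist_force: [-7.2, -3.4, 33.0]
finger_gap: 0.0389
grip_force: 26.7
clock: 3.45
tcp_pos: [0.4532, 0.1457, 0.0399]
orientation: [0.002, 0.048, 0.999, 0.003]
wrist_force: [-2.1, 11.1, 12.8]
finger_gap: 0.0374
grip_force: 30.9
clock: 3.7
tcp_pos: [0.4532, 0.1457, 0.04]
orientation: [0.002, 0.048, 0.999, 0.004]
wrist_force: [-2.3, 10.3, 12.8]
finger_gap: 0.0372
grip_force: 30.9
```

```bash
python3 -m jog '[[-1,0,0,0,0],[-1,0,0,0,0],[-1,0,0.002,-0.002,0],[-1,0,0,0,0],[-1,0,0,0,0]]'; python3 -m jog '[[-1,0,0,0,0]]';  python3 - <<'E'
from h import *
s=shot('scene','scene2')
cv2.imwrite('pics/d2.png',cv2.resize(cv2.imread('pics/scene2.png')[140:240,190:300],None,fx=5,fy=5,interpolation=2))
E
```

```text
clock: 4.12
tcp_pos: [0.451, 0.1445, 0.0393]
orientation: [-0.0, 0.049, 0.999, -0.0]
wrist_force: [0.3, -0.1, -0.2]
finger_gap: 0.0854
grip_force: 0.0
clock: 4.2
tcp_pos: [0.4509, 0.1445, 0.0391]
orientation: [-0.0, 0.049, 0.999, -0.0]
wrist_force: [-0.9, 0.4, -0.0]
finger_gap: 0.0857
grip_force: 0.0
```

View pics/d2.png

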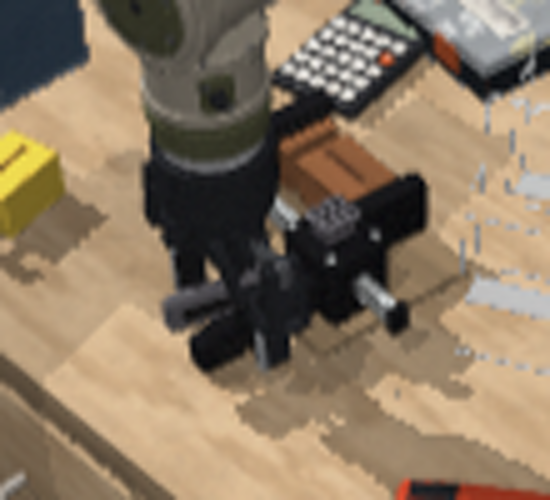

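The bar's free end, now at (395,312), sticks out further and the trigger is back at rest. The first squeeze advanced the jaw.

```bash
python3 -m jog '[[1,0,0,0,0],[1,0,0,0,0],[1,0,0,0,0],[1,0,0,0,0],[1,0,0,0,0]]'; python3 -m jog '[[1,0,0,0,0],[1,0,0,0,0],[1,0,0,0,0]]'; python3 -m jog '[[-1,0,0,0,0],[-1,0,0,0,0],[-1,0,0,0,0],[-1,0,0,0,0],[-1,0,0,0,0]]' ; python3 -c "
from h import *
shot('scene','s2')"
python3 -m jog '[[1,0,0,0,0],[1,0,0,0,0],[1,0,0,0,0],[1,0,0,0,0],[1,0,0,0,0]]'; python3 -m jog '[[1,0,0,0,0],[1,0,0,0,0],[1,0,0,0,0]]'; python3 -m jog '[[-1,0,0,0,0],[-1,0,0,0,0],[-1,0,0,0,0],[-1,0,0,0,0],[-1,0,0,0,0]]'
python3 - <<'E'
from h import *
shot('scene','s3')
cv2.imwrite('pics/d3.png',np.hstack([cv2.resize(cv2.imread(f'pics/{f}.png')[150:230,225:300],None,fx=5,fy=5,interpolation=2) for f in('s2','s3')]))
E
```

```text
clock: 4.67
tcp_pos: [0.4522, 0.146, 0.0412]
orientation: [0.001, 0.048, 0.999, 0.001]
wrist_force: [-4.0, 4.1, 15.8]
finger_gap: 0.0379
grip_force: 31.7
clock: 4.92
tcp_pos: [0.4522, 0.1458, 0.0412]
orientation: [0.001, 0.049, 0.999, 0.001]
wrist_force: [-4.0, 3.7, 16.9]
finger_gap: 0.0374
grip_force: 31.0
clock: 5.33
tcp_pos: [0.4507, 0.1444, 0.0389]
orientation: [-0.001, 0.049, 0.999, -0.0]
wrist_force: [-0.8, -0.9, -0.0]
finger_gap: 0.0851
grip_force: 0.0
clock: 5.8
tcp_pos: [0.4522, 0.148, 0.0411]
orientation: [0.001, 0.048, 0.999, 0.004]
wrist_force: [-4.0, 10.6, 11.5]
finger_gap: 0.0417
grip_force: 29.7
clock: 6.05
tcp_pos: [0.4521, 0.1461, 0.0414]
orientation: [0.001, 0.048, 0.999, 0.001]
wrist_force: [-3.1, 9.0, 13.5]
finger_gap: 0.038
grip_force: 29.3
clock: 6.47
tcp_pos: [0.4507, 0.1443, 0.0389]
orientation: [-0.001, 0.049, 0.999, -0.0]
wrist_force: [-0.3, 0.2, 0.6]
finger_gap: 0.0849
grip_force: 0.0
```

View pics/d3.png

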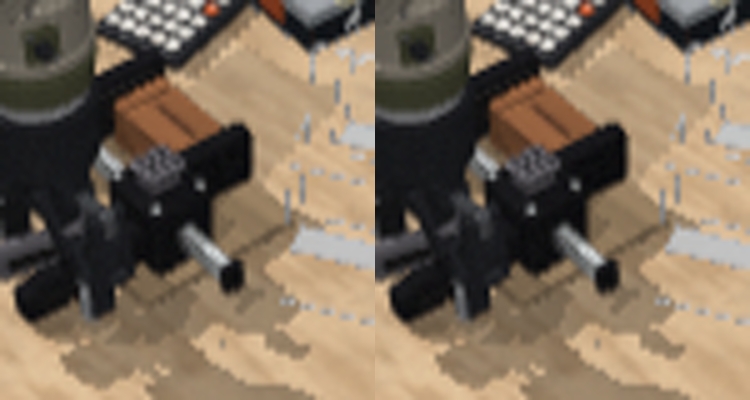

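The bar end is at about (232,273) in the left panel and (230,270) in the right, and the cap looks nearly flush. The third squeeze met more resistance. I'll squeeze again, take a picture while holding, and measure the bar end.

```bash
python3 -m jog '[[1,0,0,0,0],[1,0,0,0,0],[1,0,0,0,0],[1,0,0,0,0],[1,0,0,0,0]]'; python3 -m jog '[[1,0,0,0,0],[1,0,0,0,0],[1,0,0,0,0],[1,0,0,0,0],[1,0,0,0,0]]' 40;  python3 -c "
from h import *
shot('scene','s4h')"; python3 -m jog '[[-1,0,0,0,0],[-1,0,0,0,0],[-1,0,0,0,0],[-1,0,0,0,0],[-1,0,0,0,0]]'
python3 - <<'E'
from h import *
shot('scene','s4')
o=np.array([.5435,.1941]); y=np.radians(-5.7); C=np.array([[np.cos(y),-np.sin(y)],[np.sin(y),np.cos(y)]])
s=pickle.load(open('pics/s4.pkl','rb'))
a=w2px(s,[np.r_[o+C@[0,-k],.04] for k in(.10,.11,.12,.13,.14)]); print(a.round(1).tolist())
u=(a[-1]-a[0])/40; mpp=1/np.linalg.norm(u); print('mm/px',mpp)
names=['scene0','scene2','s2','s3','s4h','s4']
# profile along bar axis: 0.25mm steps, find end knob via registration to s2
def prof(f):
    g=cv2.imread(f'pics/{f}.png',0).astype(np.float32); t=np.arange(-20,70,.25); n=np.array([-u[1],u[0]])/np.linalg.norm(u)
    P=np.mean([cv2.remap(g,(a[0][0]+t*u[0]+k*n[0]).astype(np.float32)[None],(a[0][1]+t*u[1]+k*n[1]).astype(np.float32)[None],1)[0] for k in(-1,0,1)],0)
    return t,P
for f in names:
    t,P=prof(f); dk=t[(P<60)&(t>0)]; print(f,P[::12].round().astype(int).tolist(), dk.max() if len(dk) else None)
cv2.imwrite('pics/d4.png',np.hstack([cv2.resize(cv2.imread(f'pics/{f}.png')[150:230,225:300],None,fx=5,fy=5,interpolation=2) for f in('s4h','s4')]))
E
```

```text
clock: 6.93
tcp_pos: [0.4522, 0.148, 0.0411]
orientation: [0.001, 0.048, 0.999, 0.004]
wrist_force: [-4.0, 10.6, 14.1]
finger_gap: 0.0416
grip_force: 29.7
clock: 7.35
tcp_pos: [0.4521, 0.1458, 0.0415]
orientation: [0.001, 0.048, 0.999, 0.001]
wrist_force: [-4.8, 3.2, 19.1]
finger_gap: 0.0373
grip_force: 38.6
clock: 7.82
tcp_pos: [0.4507, 0.1444, 0.0389]
orientation: [-0.001, 0.049, 0.999, -0.0]
wrist_force: [-0.7, -0.4, 0.6]
finger_gap: 0.0856
grip_force: 0.0
[[265.2, 200.3], [267.0, 202.0], [268.9, 203.7], [270.8, 205.3], [272.8, 207.0]]
mm/px 3.9563694744384166
scene0 [80, 92, 101, 105, 91, 58, 33, 19, 14, 12, 15, 39, 76, 100, 108, 105, 104, 107, 120, 128, 128, 126, 127, 127, 128, 129, 129, 128, 129, 130] 14.5
scene2 [87, 99, 108, 112, 108, 115, 123, 138, 130, 116, 73, 38, 22, 16, 14, 26, 56, 94, 111, 113, 111, 111, 117, 130, 135, 136, 136, 136, 136, 137] 28.25
s2 [84, 94, 97, 104, 107, 115, 122, 137, 133, 138, 134, 140, 126, 86, 35, 21, 16, 15, 21, 38, 72, 104, 113, 112, 113, 121, 131, 135, 137, 137] 39.0
s3 [85, 94, 97, 103, 107, 114, 121, 137, 134, 138, 134, 139, 126, 87, 36, 20, 15, 15, 22, 38, 72, 104, 113, 112, 112, 121, 131, 135, 136, 137] 39.0
s4h [85, 92, 96, 103, 107, 115, 122, 137, 133, 138, 134, 139, 125, 87, 37, 23, 16, 15, 19, 35, 71, 103, 112, 111, 112, 121, 131, 135, 136, 137] 39.0
s4 [84, 93, 97, 103, 107, 114, 122, 137, 133, 139, 134, 139, 126, 86, 35, 21, 17, 15, 22, 38, 73, 104, 112, 111, 112, 121, 131, 135, 136, 137] 39.0
```

View pics/d4.png

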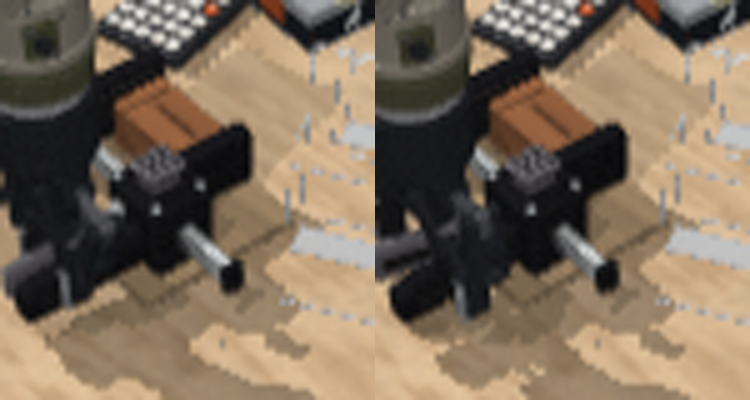

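The bar end advanced about 25 mm in two squeezes, then stayed put through squeezes 3 and 4, even while held. The jaw is stalled on the cap. I'll lift off and check the cap gap from above before releasing.

```bash
python3 -m jog '[[-1,0,0,-0.02,0],[-1,0,0,-0.03,0],[-1,0,0,-0.035,0],[-1,0,0,-0.035,0],[-1,-0.03,0,-0.02,0]]' >/dev/null; python3 -m jog '[[1,-0.03,0,0,0],[1,-0.03,0,0,0],[1,-0.03,0,0,0],[1,0,0,0,0],[1,0,0,0,0]]'
python3 - <<'E'
from h import *
shot('top','t5');shot('scene','s5')
a=cv2.resize(cv2.imread('pics/t5.png')[160:240,175:250],None,fx=5,fy=5,interpolation=2)
b=cv2.resize(cv2.imread('pics/s5.png')[150:230,225:300],None,fx=5,fy=5,interpolation=2)
cv2.imwrite('pics/d5.png',np.hstack([a,b]))
E
python3 go.py -0.5 -55 125
```

```text
clock: 8.7
tcp_pos: [0.5713, 0.1325, 0.1781]
orientation: [-0.001, 0.049, 0.999, -0.0]
wrist_force: [-0.5, -0.2, -0.1]
finger_gap: 0.0252
grip_force: 0.0
t 8.8 target [0.5375 0.1394 0.125 ] turn 0.1 shift now axes mm [32.2  3.4 53.6] after turn [32.2  3.3 53.6] q6 0.19 F [ 0.6 -0.7  0.1] gap 0.01
```

View pics/d5.png

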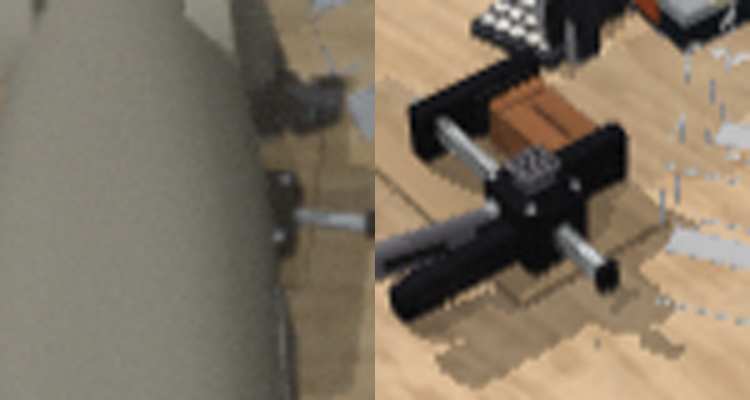

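The scene panel shows the cap flush against the block at (520,95) and the moving jaw against the cap. Next I press the tab with closed fingers, then check the cap unobstructed.

```bash
python3 -m jog '[[1,0.02,0.003,0,0],[1,0.012,0,0.02,0],[1,0,0,0.02,0],[1,0,0,0.014,0],[1,0,0,0,0]]'; python3 -m jog '[[1,0,0,0,0],[1,0,0,0,0]]'; python3 go.py -0.5 -55 100
```

```text
clock: 9.22
tcp_pos: [0.5352, 0.1392, 0.1227]
orientation: [-0.003, 0.048, 0.999, -0.0]
wrist_force: [-0.9, 0.5, -1.1]
finger_gap: 0.0003
grip_force: 0.0
clock: 9.38
tcp_pos: [0.539, 0.1393, 0.1264]
orientation: [0.001, 0.049, 0.999, 0.0]
wrist_force: [0.8, -0.6, 0.4]
finger_gap: -0.0002
grip_force: 0.0
t 9.38 target [0.5375 0.1394 0.1   ] turn 0.12 shift now axes mm [ 1.5 -0.1 26.4] after turn [ 1.5 -0.1 26.4] q6 0.21 F [ 0.8 -0.6  0.4] gap -0.0002
```

```bash
python3 -m jog '[[1,0.0015,0,0.012,0],[1,0,0,0.01,0],[1,0,0,0.003,0],[1,0,0,0,0]]'; python3 -m jog '[[1,0,0,0.003,0],[1,0,0,0.002,0],[1,0,0,0.002,0],[1,0,0,0,0]]'
```

```text
clock: 9.72
tcp_pos: [0.5371, 0.1392, 0.0997]
orientation: [-0.001, 0.049, 0.999, -0.0]
wrist_force: [-0.2, 0.1, 1.0]
finger_gap: -0.0
grip_force: 0.0
clock: 10.05
tcp_pos: [0.538, 0.1393, 0.0934]
orientation: [0.0, 0.049, 0.999, 0.0]
wrist_force: [-0.3, 1.3, 3.1]
finger_gap: -0.0002
grip_force: 1.0
```

Pressing with 3 N, so the tab is down. Go 1 mm further, hold for more than a second, then lift and move the arm out of the way.

```bash
python3 -m jog '[[1,0,0,0.001,0],[1,0,0,0,0],[1,0,0,0,0],[1,0,0,0,0],[1,0,0,0,0]]'; python3 -m jog '[[1,0,0,0,0],[1,0,0,0,0],[1,0,0,0,0],[1,0,0,0,0],[1,0,0,0,0]]' >/dev/null;python3 -m jog '[[1,0,0,0,0],[1,0,0,0,0],[1,0,0,0,0],[1,0,0,0,0],[1,0,0,0,0]]'
python3 -m jog '[[1,0,0,-0.02,0],[1,0,0,-0.03,0],[1,0,0,-0.03,0],[1,0,0,-0.03,0],[1,0,0,-0.03,0]]' >/dev/null
python3 -m jog '[[1,0.03,-0.025,0,0],[1,0.03,-0.025,0,0],[1,0.03,-0.025,0,0],[1,0,-0.04,0,0],[1,0,-0.04,0,0]]' >/dev/null
python3 -m jog '[[1,0,-0.04,0,0],[1,0,-0.04,0,0],[1,0,-0.04,0,0],[1,0,0,0,0],[1,0,0,0,0]]'
python3 - <<'E'
from h import *
shot('top','t6');shot('scene','s6')
a=cv2.resize(cv2.imread('pics/t6.png')[160:240,170:250],None,fx=5,fy=5,interpolation=2)
b=cv2.resize(cv2.imread('pics/s6.png')[150:230,220:300],None,fx=5,fy=5,interpolation=2)
cv2.imwrite('pics/d6.png',np.hstack([a,b]))
E
```

```text
clock: 10.47
tcp_pos: [0.538, 0.1393, 0.093]
orientation: [0.001, 0.049, 0.999, 0.0]
wrist_force: [-0.9, 0.5, 5.8]
finger_gap: 0.0001
grip_force: 2.7
clock: 11.3
tcp_pos: [0.538, 0.1393, 0.093]
orientation: [0.001, 0.049, 0.999, 0.0]
wrist_force: [-1.9, -0.6, 6.1]
finger_gap: -0.0
grip_force: 2.7
clock: 12.55
tcp_pos: [0.4209, -0.1277, 0.2321]
orientation: [0.0, 0.051, 0.999, 0.0]
wrist_force: [0.4, 0.3, 0.3]
finger_gap: -0.0002
grip_force: 0.0
```

View pics/d6.png

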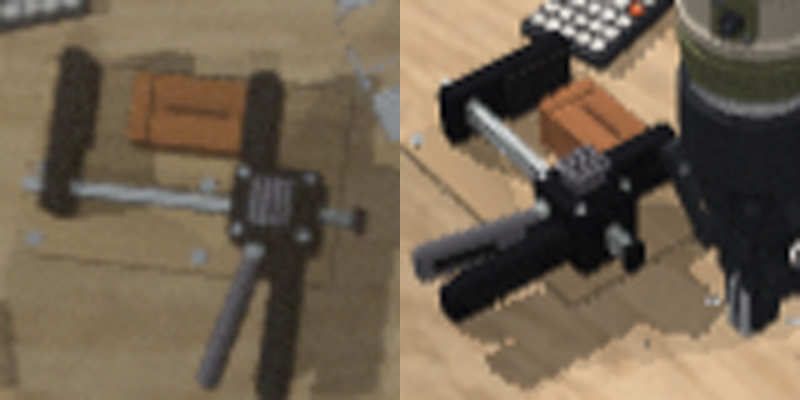

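The jaw is open and the tab and trigger are back at rest. The foot lies flat at (188,110) with the cap against the block, showing only a thin seam at (152,105). I'll check that gap in numbers before handing in.

Run:
```python
from h import *
o=np.array([.5435,.1941]); y=np.radians(-5.7); C=np.array([[np.cos(y),-np.sin(y)],[np.sin(y),np.cos(y)]])
for f in('top0','t6'):
    c=pickle.load(open(f'pics/{f}.pkl','rb')); t=np.arange(-40,100,.5)
    im=c['img'].astype(np.float32); red=im[:,:,0]-im[:,:,2]
    P=np.mean([cv2.remap(red,*[w2px(c,[np.r_[o+C@[x/1000,v/1000],.052] for v in t])[:,i].astype(np.float32)[None] for i in(0,1)],1)[0] for x in(40,45,65,70)],0)
    w=t[P>60]; print(f,'wood y span',w.min(),w.max(),P[::4].astype(int).tolist())
    g=im.mean(2);Q=np.mean([cv2.remap(g.astype(np.float32),*[w2px(c,[np.r_[o+C@[x/1000,v/1000],.06] for v in t])[:,i].astype(np.float32)[None] for i in(0,1)],1)[0] for x in(10,20,70)],0)
    print('jaw dark',t[(Q<50)&(t>50)][[0,-1]])
```

```text
top0 wood y span -17.5 62.0 [11, 10, 10, 10, 12, 13, 14, 16, 23, 32, 42, 57, 69, 70, 71, 71, 71, 71, 70, 70, 71, 71, 71, 70, 70, 69, 70, 71, 72, 71, 70, 70, 71, 72, 70, 70, 70, 70, 69, 65, 54, 43, 39, 38, 40, 51, 62, 68, 70, 71, 68, 61, 47, 39, 33, 24, 18, 17, 15, 15, 15, 14, 14, 13, 11, 11, 12, 14, 21, 29]
jaw dark [73.5 92. ]
t6 wood y span -23.0 47.0 [10, 10, 10, 10, 10, 10, 15, 24, 49, 65, 69, 71, 71, 71, 71, 72, 71, 70, 69, 69, 70, 71, 71, 71, 72, 72, 71, 71, 72, 72, 72, 71, 71, 71, 72, 71, 69, 60, 57, 65, 69, 71, 71, 66, 56, 47, 41, 39, 39, 39, 40, 40, 39, 36, 32, 23, 17, 14, 15, 15, 13, 13, 12, 11, 10, 11, 12, 14, 21, 30]
jaw dark [73. 92.]
```

Run:
```python
from h import *
o=np.array([.5435,.1941]); y=np.radians(-5.7); C=np.array([[np.cos(y),-np.sin(y)],[np.sin(y),np.cos(y)]])
def pr(f,z,t,xs,ch=None):
    c=pickle.load(open(f'pics/{f}.pkl','rb')); im=c['img'].astype(np.float32); g=im.mean(2) if ch is None else im[:,:,0]-im[:,:,2]
    return np.mean([cv2.remap(g,*[w2px(c,[np.r_[o+C@[x/1000,v/1000],z] for v in t])[:,i].astype(np.float32)[None] for i in(0,1)],cv2.INTER_CUBIC)[0] for x in xs],0)
t=np.arange(-150,-84,1.)
for f in('top0','t6','t5'): print(f,pr(f,.04,t,(-2,0,2))[::2].astype(int).tolist())
# render model: shift template of open knob (t6) to t5
for cam,A,B in(('top','t6','t5'),('scene','s6','s5'),('scene','s6','scene2'),('scene','s6','s4h')):
  for z in(.03,.04):
    tt=np.arange(-160,-70,.25); a=pr(A,z,tt,(-2,0,2));b=pr(B,z,tt,(-2,0,2))
    ka=slice(int((-122+160)*4),int((-104+160)*4)); best=[]
    for s in np.arange(8,34,.25):
        i=int(s*4); q=b[ka.start-i:ka.stop-i]; best.append((np.sqrt(np.mean((q-a[ka]-(q-a[ka]).mean())**2)),s))
    print(cam,A,B,z,sorted(best)[:3])
# seam vs blurred-gap model, scene camera
tt=np.arange(-35,60,.25)
for f in('s6','scene0'): print(f,pr(f,.052,tt,(42,48,64,68),1)[::8].astype(int).tolist())
```

```text
top0 [103, 102, 103, 103, 103, 102, 104, 104, 102, 102, 102, 103, 102, 101, 102, 102, 100, 100, 99, 91, 74, 58, 47, 50, 64, 86, 104, 108, 104, 101, 100, 100, 100]
t6 [91, 89, 88, 87, 88, 91, 90, 88, 87, 88, 90, 90, 89, 87, 87, 88, 88, 87, 85, 79, 66, 52, 45, 48, 58, 74, 88, 93, 91, 89, 87, 86, 88]
t5 [105, 102, 101, 101, 103, 104, 104, 94, 75, 54, 47, 50, 75, 109, 127, 128, 129, 127, 124, 124, 124, 125, 125, 124, 117, 112, 111, 108, 103, 100, 101, 102, 101]
top t6 t5 0.03 [(np.float32(6.0053306), np.float64(25.25)), (np.float32(6.0158195), np.float64(25.0)), (np.float32(6.1045046), np.float64(25.5))]
top t6 t5 0.04 [(np.float32(5.7413406), np.float64(24.75)), (np.float32(5.765729), np.float64(24.5)), (np.float32(5.8092194), np.float64(25.0))]
scene s6 s5 0.03 [(np.float32(5.831228), np.float64(23.5)), (np.float32(5.8988523), np.float64(23.75)), (np.float32(6.003464), np.float64(23.25))]
scene s6 s5 0.04 [(np.float32(1.981574), np.float64(25.0)), (np.float32(2.1483154), np.float64(24.75)), (np.float32(2.661986), np.float64(25.25))]
scene s6 scene2 0.03 [(np.float32(1.0269811), np.floa
[... 241 characters left out ...]
64(14.5))]
scene s6 s4h 0.03 [(np.float32(2.986042), np.float64(24.25)), (np.float32(3.2307992), np.float64(24.5)), (np.float32(3.3305464), np.float64(24.0))]
scene s6 s4h 0.04 [(np.float32(1.0120271), np.float64(25.0)), (np.float32(1.7300683), np.float64(25.25)), (np.float32(1.7867851), np.float64(24.75))]
s6 [-2, -3, -3, -3, -5, -2, 18, 53, 78, 91, 96, 96, 93, 94, 95, 94, 95, 95, 95, 94, 94, 94, 94, 94, 95, 96, 96, 97, 96, 95, 96, 97, 99, 95, 87, 82, 84, 91, 97, 99, 94, 77, 57, 35, 16, 3, 0, 0]
scene0 [-2, -2, -2, -2, -4, -4, 6, 31, 57, 77, 88, 90, 89, 90, 90, 89, 89, 89, 88, 88, 88, 89, 89, 88, 88, 88, 88, 89, 90, 89, 90, 89, 88, 89, 91, 90, 85, 75, 63, 53, 47, 47, 55, 68, 80, 89, 93, 90]
```

The measurements agree with the squeeze behaviour. The seam is about 1 mm, allowing for the gap being in shadow. The jaw also met a hard stop on squeezes 3 and 4 with the trigger at its stop. The jaw is back at its starting position, so I'm handing in.

```bash
python3 -c "
from workcell import env;print(env.hand_in())"
```

```text
the job is handed in; nothing more can be done
None
```

I pressed the cap home with four trigger squeezes (a seam of about 1 mm by camera, limit 2 mm), released the jaw fully open with the foot lying on the bed, and handed the job in at about 12.7 s; no verdict came back.

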